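# Clamp a filter cartridge to the set spring load

### The arm

A 6-joint arm with a two-finger parallel gripper is mounted at the origin on the work surface. World frame = base frame: x ahead of the robot, y to its left, z up, the work surface at z = 0. Lengths are in m, angles in rad, forces in N, time in s.
With the tool pointing down it reaches from about 0.275 to 0.725 m from the base axis. Payload 5.6 kg.
Tool frame: the origin (TCP) lies on the front face of the gripper's body, between the roots of the fingers; the fingertips stand 73 mm ahead of it and the grasp point (between the pads) lies 54 mm ahead of it; x points along the fingers, y is the direction in which the jaws open and shut, and the axes are right-handed (so a half turn about x gives the same grasp; the last joint's range is limited). The gripper opens to 85 mm and grips with 20 to 120 N. Pads are 22 mm wide; open, the fingers measure 114 mm over their backs; the gripper's body (76 mm by 85 mm) begins 54 mm behind the grasp point. The pads swing forward as they close: fully open they stand 13 mm farther back than shut.
Start: joints at [-1.002, 0.255, 0.108, 0, -1.424, -0.285], TCP at [0.154, -0.528, 0.304] pointing down, gripper open.
Joint ranges: [-2.95, 2.95], [-1.21, 1.97], [-1.09, 1.5], [-2.87, 1.71], [-2.94, -0.07], [-3.05, 3.05]. Speed limits (rad/s): [2.57, 2.57, 3.14, 3.14, 3.14, 3.14].

### API

Orientations are given as [roll, pitch, yaw] about the fixed x, y, z axes, in that order (R = Rz(yaw) Ry(pitch) Rx(roll)).
In Python, from cell import r gives the robot as it stands.
- The arm moves only by the tool jog_arm, never from a script. Its argument "targets" is a list of rows, each an object with "fingers": the opening, from 0 (shut) to 1 (fully open); "dp": the shift along the world's x, y, z each as a share of 300 mm, from -1 to 1, a list of three; "twist": the turn about the world's z as a share of 0.12 rad, from -1 to 1. In form: [{"fingers": fingers, "dp": [x, y, z], "twist": twist}, ...]. A call has 1 to 20 rows; each row shifts and turns the commanded pose from where the row before left it; what a row does not reach is not made up. A row lasts 1/12 s, in which the tool goes at most 41.7 mm and 7.16 degrees, less where a joint would pass 70% of its speed; a pose out of reach is approached as far as the arm can. A call with a number of a shift or a turn outside -1 to 1 is refused whole. A call with a gripper value outside its range is refused whole. The fingers move at their own pace and stop on an object; "squeeze" is the grip in N (left out, the last holds). Time passes only in rows, so rows that do not move let the fingers close. It gives the time, the measured TCP pose, the force and the opening at its end, in the units of the state.
- r.state(): the state, without advancing time (a new reading comes with each control period).
- r.read_camera(name): name is "scene" or "side" or "wrist"; returns the picture (400x640x3 uint8, red, green, blue); there is no depth.
- r.calibration(name): a dict with "mtx" (3x3 intrinsics, pixels), "eye" and "rotation" of the camera in the world. Camera axes: x right, y down, z forward; pixel columns grow to the right and rows downward; lengths in m; the calibration is good to about 2 mm. A picture is of the moment at which its call begins: read the wrist's pose just before it. calibration takes no time and is no camera call; for the wrist camera it gives the pose at the moment of the call.
- r.job_done(): hands the job in, once; it reports no verdict.
The state is a dict: "clock": time; "joint_positions": joint angles; "joint_vel": joint speeds; "joint_efforts": joint torques, N m; "position": TCP position; "tcp_rot": TCP orientation; "wrist_force": force on the tool from outside, world axes, zero at the start; "moment": the same for the moment, N m; "gripper_width": opening from 0.0 (shut) to 1.0 (fully open).
Only numpy, scipy, OpenCV 4.12 (cv2) and the standard library are available. Lean on these libraries where they do the work, as an engineer would, in place of code of your own. Each camera call takes 0.05 s, during which the arm holds its last target. There are 200 camera calls.

### The job

Lay the long filter cartridge gently in the bed of the spring clamp, between jaw and backstop, and let go of it. Then wind the clamp's knob clockwise until the pointer of the sprung backstop stands level with the set mark on its scale; do not wind noticeably past the mark, and do not disturb the other glassware and parts.

Things in the scene. Friction and masses are not known exactly. Their poses are not given: they have to be found in the camera images.
- cartridge_mid (a point): centre of the long filter cartridge (0.35 kg, metal): two square end flanges 44 x 44 x 8 mm joined by a round barrel 32 mm in diameter, 60 mm long over all, lying on the bench on its flanges with its long axis along its own y; the centre is 22 mm above its underside. 44 mm of barrel is free between the flanges to grip, across x.
- seat (a point): where the cartridge's centre belongs in the clamp: 34 mm above the bench, 33.5 mm from the resting backstop's face. y points along the clamp from the knob end to the backstop; lay the cartridge with its long axis along this y, either way round. At the start 67 to 81 mm is free between jaw and backstop; their tops are 54 mm above the bench.
- knob_grip (a point): on the vertical axis of the black bar knob, 77 mm above the bench, 96.5 mm from the seat towards the clamp's -y end. The bar is 38 mm long (along this point's x, which turns with the knob), 14 mm thick (across y) and 32 mm tall: top 8 mm above this point, foot 22 mm below it, on a disc 40 mm wide. Pinch it across its thickness from above.
- knob (a joint): knob angle in rad, 0 (open) to 6, growing clockwise seen from above; starts at 0 to 0.3. It drives the jaw 7 mm per rad: first the jaw takes up the free space and slides the cartridge against the backstop, then the backstop yields. How far the jaw's face is set out is unknown (0 to 12 mm), so the final angle varies, 2.2 to 5 rad: several grasps. Stiff (0.15 to 0.3 N m); stays where left.
- pointer (a point): the pointer's tip: a dark cross bar 3 mm wide carried by the sprung backstop over the white scale on the spring housing, 64 mm above the bench. It moves along the clamp's +y (same y as seat) as the backstop yields, at about 1 N per mm.
- mark (a point): the set mark: the tooth, 3 mm wide, of a small rider fixed on the scale's edge, facing the pointer's tip at the same height; it is set 7 to 13 mm further along the clamp's +y than the resting pointer. Its y is the clamp's y. The load is right when pointer and mark are in line across the clamp.
- bed: the clamp's steel bed, fixed: a flat floor 12 mm above the bench with a lip 4 mm high along either side, 49 mm between the lips (44 mm flanges lie between them). Origin at the middle of its floor, 22 mm under and 1.5 mm to the -y side of the seat; axes as the seat's.
- backstop: the clamp's sprung backstop plate with the pointer, 44 mm wide and 40 mm tall; at rest its face is 33.5 mm from the seat along +y (its origin is at the clamp's origin on the bench 1.5 mm to the -y side of the seat, and travels with it)
- cartridge: the long filter cartridge; origin at the centre of its underside
- amber_bottle: bystander: amber glass jar with black cap, 60 mm in diameter, 120 mm tall; origin at its underside
- beaker: bystander: glass beaker 70 mm in diameter, 80 mm tall; origin at its underside
- short_cartridge: bystander: a short cartridge, 34 x 34 mm and 36 mm tall, standing on end; not the one to be clamped; origin at its underside
Not all that is in view belongs to the job. What is shaped like the cartridge but blue is not meant.

How it is judged:
By the outcome, as a careful person would: the job done as asked, in the order asked, and still so for the second after the job is handed in, with the robot touching nothing.
It also fails if it takes over 64 s, if anything falls off the work surface, if the arm or the gripper's body presses on something with over 40 N, if the wrist force passes 120 N, or if a joint passes its speed limit or range.

## Working session

There is one attempt and no reset: what is moved stays moved. The work goes in short steps, Python scripts to look and compute and a tool call to move; the robot and the scene stay as the last step left them, time stands still between calls to the robot, and variables do not carry over. Pictures are saved under pics/ and viewed, about 8 in all and at most 12, crops included, and the job is handed in when it is done.

Besides the shell and the picture viewer there is one more tool, called after "Call:" by a JSON object that holds its "name" and its "arguments", one argument or row to a line. jog_arm: Moves the arm, as the interface text tells. Its arguments: {"type":"object","properties":{"targets":{"type":"array","items":{"type":"object","properties":{"fingers":{"type":"number"},"dp":{"type":"array","items":{"type":"number","minimum":-1,"maximum":1}},"twist":{"type":"number","minimum":-1,"maximum":1}}}},"squeeze":{"type":"number"}},"required":["targets"]}

```bash
mkdir -p pics; ls
python3 - <<'E'
from cell import r
import cv2,numpy as np
np.set_printoptions(precision=4,suppress=True)
for n in ("scene","side"):
    im=r.read_camera(n); cv2.imwrite(f"pics/{n}0.png",im[:,:,::-1])
    c=r.calibration(n); print(n,c)
print(r.state())
E
```

```text
pics
scene {'mtx': array([[449.014 ,   0.    , 321.0841],
       [  0.    , 449.014 , 196.0171],
       [  0.    ,   0.    ,   1.    ]]), 'eye': array([1.3958, 0.2267, 0.8156]), 'rotation': array([-2.3238, -0.0025,  1.8448])}
side {'mtx': array([[512.0454,   0.    , 329.9827],
       [  0.    , 512.0454, 196.7332],
       [  0.    ,   0.    ,   1.    ]]), 'eye': array([0.2346, 1.2159, 0.9263]), 'rotation': array([-2.1608, -0.0024, -2.8065])}
{'clock': 0.1, 'joint_positions': array([-1.0024,  0.2557,  0.1071, -0.0004, -1.4239, -0.2846]), 'joint_vel': array([-0.0013, -0.0015,  0.0051,  0.0019, -0.001 ,  0.0006]), 'joint_efforts': array([ -0.002 , -38.7603,  23.8474,   5.378 ,  -0.0038,  -0.    ]), 'position': array([ 0.154 , -0.5277,  0.3031]), 'tcp_rot': array([1.6271, 1.5691, 1.9109]), 'wrist_force': array([-0.3649, -0.9502, -0.2827]), 'moment': array([ 0.0161,  0.0105, -0.0521]), 'gripper_width': 0.9978845198148987}
```

View pics/scene0.png

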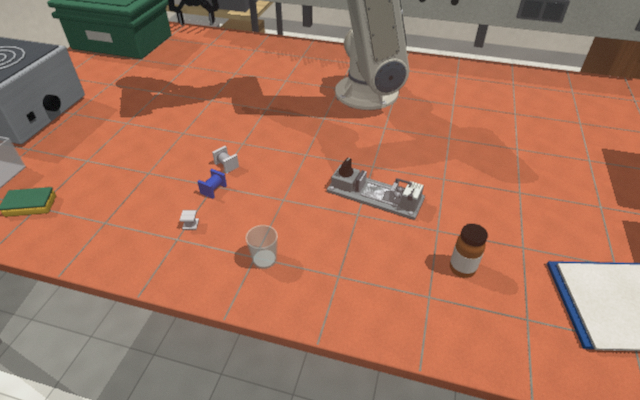

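View pics/side0.png

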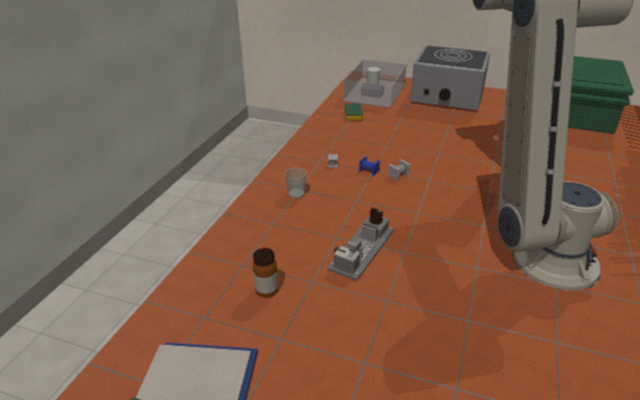

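Scene picture: grey cartridge at (225,159), blue decoy at (213,183), clamp knob at (347,168) and spring housing at (410,190). Side picture: cartridge at (399,170), knob at (376,216), housing at (345,262).

```bash
cat > h.py <<'E'
from cell import r
import cv2,numpy as np
from scipy.spatial.transform import Rotation as R
np.set_printoptions(precision=4,suppress=True)
def cal(n):
    c=r.calibration(n); return c["mtx"],np.array(c["eye"]),R.from_euler("xyz",c["rotation"]).as_matrix()
def ray(C,uv):
    K,e,M=C; d=M@np.linalg.solve(K,[uv[0],uv[1],1.]); return e,d
def onz(C,uv,z):
    e,d=ray(C,uv); return e+d*(z-e[2])/d[2]
def tri(A,B):
    (e,d),(f,g)=A,B; s=np.linalg.lstsq(np.c_[d,-g],f-e,rcond=None)[0]
    p,q=e+s[0]*d,f+s[1]*g; return (p+q)/2,np.linalg.norm(p-q)
def proj(C,P):
    K,e,M=C; q=K@(M.T@(np.asarray(P)-e)); return q[:2]/q[2]
E
python3 - <<'E'
from h import *
S,D=cal("scene"),cal("side")
for nm,a,b,z in (("cart",(225,159),(399,170),.022),("knobtop",(347,160),(376,209),.085),("amber",(474,231),(264,252),.12),("house",(410,187),(346,256),.06),("blue",(212,184),(369,166),.022)):
    print(nm,tri(ray(S,a),ray(D,b)),onz(S,a,z),onz(D,b,z))
E
```

```text
cart (array([ 0.5072, -0.3028,  0.02  ]), np.float64(0.004214291061231796)) [ 0.5069 -0.3036  0.022 ] [ 0.5069 -0.2956  0.022 ]
knobtop (array([0.5001, 0.0471, 0.0883]), np.float64(0.002434212304980898)) [0.4945 0.0454 0.085 ] [0.5014 0.0444 0.085 ]
amber (array([0.6992, 0.3637, 0.1231]), np.float64(0.0008794269771293159)) [0.6965 0.3646 0.12  ] [0.7008 0.36   0.12  ]
house (array([0.5279, 0.2221, 0.0533]), np.float64(0.016527489009907963)) [0.5261 0.2167 0.06  ] [0.5281 0.2404 0.06  ]
blue (array([ 0.6127, -0.2929,  0.0195]), np.float64(0.0014336684549061862)) [ 0.6143 -0.292   0.022 ] [ 0.6117 -0.2875  0.022 ]
```

Run:
```python
from h import *
s=r.state();K,e,M=cal("wrist")
T=R.from_euler("xyz",s["tcp_rot"]).as_matrix()
print(T); print(K); print("cam in tool",T.T@(e-s["position"]),"\n",T.T@M)
```

```text
[[-0.0006 -0.28    0.96  ]
 [ 0.0016  0.96    0.28  ]
 [-1.      0.0017 -0.0001]]
[[288.2326   0.     318.5771]
 [  0.     288.2326 201.3826]
 [  0.       0.       1.    ]]
cam in tool [-0.0685 -0.0013 -0.0669] 
 [[-0.0003 -0.262   0.9651]
 [ 1.     -0.0005  0.0002]
 [ 0.0004  0.9651  0.262 ]]
```

Call:
{"name": "jog_arm", "arguments": {
  "targets": [
    {"fingers": 1, "dp": [0.11, 0.05, 0], "twist": 0},
    {"fingers": 1, "dp": [0.11, 0.05, 0], "twist": 0},
    {"fingers": 1, "dp": [0.11, 0.05, 0], "twist": 0},
    {"fingers": 1, "dp": [0.11, 0.05, 0], "twist": 0},
    {"fingers": 1, "dp": [0.11, 0.05, 0], "twist": 0},
    {"fingers": 1, "dp": [0.11, 0.05, 0], "twist": 0},
    {"fingers": 1, "dp": [0.11, 0.05, 0], "twist": 0},
    {"fingers": 1, "dp": [0.11, 0.05, 0], "twist": 0},
    {"fingers": 1, "dp": [0.11, 0.05, 0], "twist": 0},
    {"fingers": 1, "dp": [0, 0, 0], "twist": 0},
    {"fingers": 1, "dp": [0, 0, 0], "twist": 0}
  ]
}}

```text
clock: 1.02
position: [0.4525, -0.3918, 0.3026]
tcp_rot: [2.237, 1.569, 2.524]
wrist_force: [-0.5, 0.4, 0.0]
gripper_width: 0.998
```

Run:
```python
from h import *
s=r.state();C=cal("wrist");im=r.read_camera("wrist")
cv2.imwrite("pics/w1.png",im[:,:,::-1]);np.savez("w1.npz",im=im,K=C[0],e=C[1],M=C[2])
T=R.from_euler("xyz",s["tcp_rot"]).as_matrix();print(s["position"],T)
print(proj(C,[.507,-.30,.022]),proj(C,[.612,-.29,.022]))
```

```text
[ 0.4525 -0.3918  0.3026] [[-0.0018 -0.2827  0.9592]
 [ 0.0013  0.9592  0.2827]
 [-1.      0.0017 -0.0014]]
[374.9797 239.0064] [356.818  308.1664]
```

View pics/w1.png

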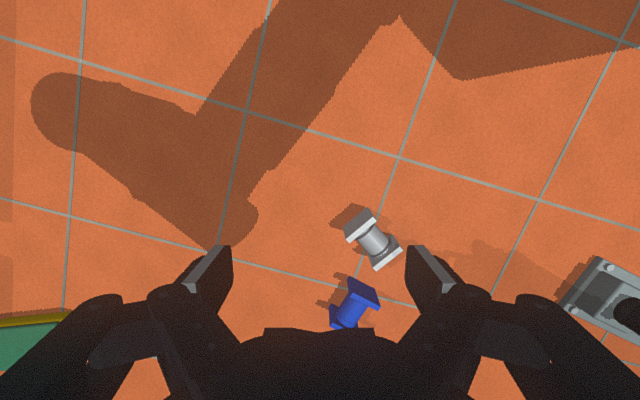

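Wrist view: the cartridge lies at (373,241), its bright flange tops at about (360,226) and (387,258), the decoy at (355,303), and the clamp at the right edge.

Run:
```python
from h import *
z=np.load("w1.npz");im=z["im"];C=(z["K"],z["e"],z["M"])
hsv=cv2.cvtColor(im,cv2.COLOR_RGB2HSV)
sub=hsv[195:280,325:412]; m=((sub[:,:,1]<50)&(sub[:,:,2]>190)).astype(np.uint8)
n,l,st,ce=cv2.connectedComponentsWithStats(m)
for i in range(1,n):
    if st[i,4]>25:
        pts=np.argwhere(l==i)[:,::-1].astype(np.float32)+[325,195]
        w=np.array([onz(C,p,.044)[:2] for p in pts]).astype(np.float32)
        print(st[i,4],ce[i]+[325,195],cv2.minAreaRect(w*1000))
cv2.imwrite("pics/w1c.png",np.hstack([cv2.resize(im[195:280,325:412,::-1],None,fx=4,fy=4,interpolation=0),cv2.resize(cv2.cvtColor(m*255,cv2.COLOR_GRAY2BGR),None,fx=4,fy=4,interpolation=0)]))
```

```text
192 [360.776  229.6875] ((493.3301696777344, -327.47015380859375), (7.3517255783081055, 41.64199447631836), 58.814659118652344)
95 [374.8105 241.3579] ((502.7279052734375, -306.4717712402344), (27.800518035888672, 5.905627250671387), 58.89511489868164)
173 [387.2601 258.9133] ((520.4163818359375, -283.57733154296875), (6.95701789855957, 42.084320068359375), 58.07733917236328)
```

View pics/w1c.png

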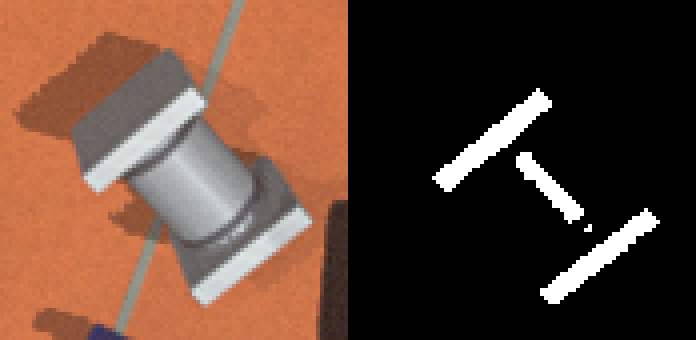

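Call:
{"name": "jog_arm", "arguments": {
  "targets": [
    {"fingers": 0.7, "dp": [0.026, 0.041, -0.068], "twist": 0.87},
    {"fingers": 0.7, "dp": [0.026, 0.041, -0.068], "twist": 0.87},
    {"fingers": 0.7, "dp": [0.026, 0.041, -0.068], "twist": 0.87},
    {"fingers": 0.7, "dp": [0.026, 0.041, -0.068], "twist": 0.87},
    {"fingers": 0.7, "dp": [0.026, 0.041, -0.068], "twist": 0.87},
    {"fingers": 0.7, "dp": [0.026, 0.041, -0.068], "twist": 0.87},
    {"fingers": 0.7, "dp": [0.026, 0.041, -0.067], "twist": 0.87},
    {"fingers": 0.7, "dp": [0, 0, 0], "twist": 0},
    {"fingers": 0.7, "dp": [0, 0, 0], "twist": 0}
  ]
}}

```text
clock: 1.82
position: [0.5045, -0.3072, 0.1608]
tcp_rot: [1.957, 1.568, 2.97]
wrist_force: [0.0, -0.3, 0.9]
gripper_width: 0.7
```

```bash
cat >> h.py <<'E'
def st():
    s=r.state();T=R.from_euler("xyz",s["tcp_rot"]).as_matrix()
    print("t",round(s["clock"],2),"p",s["position"],"yaw_y",np.degrees(np.arctan2(T[1,1],T[0,1])),"j",s["joint_positions"],"w",s["gripper_width"],"f",s["wrist_force"]);return s,T
E
python3 - <<'E'
from h import *
st()
E
```

```text
t 1.82 p [ 0.5045 -0.3072  0.1608] yaw_y 148.02483994516513 j [-0.2823  0.415  -0.0353  0.0003 -1.1229 -0.2759] w 0.7000660919939967 f [ 0.0004 -0.3493  0.8733]
```

Call:
{"name": "jog_arm", "arguments": {
  "targets": [
    {"fingers": 0.7, "dp": [0.004, 0.003, -0.06], "twist": 0.04},
    {"fingers": 0.7, "dp": [0.004, 0.003, -0.08], "twist": 0},
    {"fingers": 0.7, "dp": [0, 0, -0.08], "twist": 0},
    {"fingers": 0.7, "dp": [0, 0, -0.043], "twist": 0},
    {"fingers": 0.7, "dp": [0, 0, 0], "twist": 0},
    {"fingers": 0.2, "dp": [0, 0, 0], "twist": 0},
    {"fingers": 0.2, "dp": [0, 0, 0], "twist": 0},
    {"fingers": 0.2, "dp": [0, 0, 0], "twist": 0},
    {"fingers": 0.2, "dp": [0, 0, 0], "twist": 0},
    {"fingers": 0.2, "dp": [0, 0, 0], "twist": 0}
  ],
  "squeeze": 40
}}

```text
clock: 2.65
position: [0.5088, -0.306, 0.0849]
tcp_rot: [-1.668, 1.567, -0.649]
wrist_force: [-2.7, -1.0, 6.8]
gripper_width: 0.358
```

Call:
{"name": "jog_arm", "arguments": {
  "targets": [
    {"fingers": 0.2, "dp": [0, 0, 0.04], "twist": 0},
    {"fingers": 0.2, "dp": [0, 0, 0.08], "twist": 0},
    {"fingers": 0.2, "dp": [0, 0.02, 0.12], "twist": 0},
    {"fingers": 0.2, "dp": [0.003, 0.05, 0.11], "twist": 0.2},
    {"fingers": 0.2, "dp": [0.003, 0.08, 0.1], "twist": 0.25},
    {"fingers": 0.2, "dp": [0.003, 0.1, 0.08], "twist": 0.25},
    {"fingers": 0.2, "dp": [0.003, 0.11, 0.07], "twist": 0.25},
    {"fingers": 0.2, "dp": [0.003, 0.12, 0.05], "twist": 0.25},
    {"fingers": 0.2, "dp": [0.003, 0.12, 0.04], "twist": 0.25},
    {"fingers": 0.2, "dp": [0.003, 0.12, 0.027], "twist": 0.25},
    {"fingers": 0.2, "dp": [0.003, 0.12, 0], "twist": 0.25},
    {"fingers": 0.2, "dp": [0.003, 0.12, 0], "twist": 0.25},
    {"fingers": 0.2, "dp": [0.003, 0.12, 0], "twist": 0.25},
    {"fingers": 0.2, "dp": [0.003, 0.12, 0], "twist": 0.25},
    {"fingers": 0.2, "dp": [0.003, 0.12, 0], "twist": 0.25},
    {"fingers": 0.2, "dp": [0.003, 0.12, 0], "twist": 0.25},
    {"fingers": 0.2, "dp": [0.003, 0.12, 0], "twist": 0.25},
    {"fingers": 0.2, "dp": [0.003, 0.12, 0], "twist": 0},
    {"fingers": 0.2, "dp": [0, 0.1, 0], "twist": 0},
    {"fingers": 0.2, "dp": [0, 0.05, 0], "twist": 0}
  ]
}}

```text
clock: 4.32
position: [0.5208, 0.2472, 0.2971]
tcp_rot: [0.775, 1.569, 2.211]
wrist_force: [0.3, -0.3, -3.9]
gripper_width: 0.358
```

Call:
{"name": "jog_arm", "arguments": {
  "targets": [
    {"fingers": 0.2, "dp": [0, 0, 0], "twist": 0},
    {"fingers": 0.2, "dp": [0, 0, 0], "twist": 0},
    {"fingers": 0.2, "dp": [0, 0, 0], "twist": 0}
  ]
}}

```text
clock: 4.57
position: [0.5214, 0.2432, 0.2977]
tcp_rot: [2.599, 1.571, -2.251]
wrist_force: [-0.6, -0.1, -2.8]
gripper_width: 0.358
```

Run:
```python
from h import *
st();C=cal("wrist");im=r.read_camera("wrist")
cv2.imwrite("pics/w2.png",im[:,:,::-1]);np.savez("w2.npz",im=im,K=C[0],e=C[1],M=C[2])
```

```text
t 4.57 p [0.5214 0.2432 0.2977] yaw_y 172.10383441811211 j [ 0.7082  0.3075  0.1642  0.     -1.4277 -0.846 ] w 0.35803279081361555 f [-0.6151 -0.1366 -2.7508]
```

View pics/w2.png

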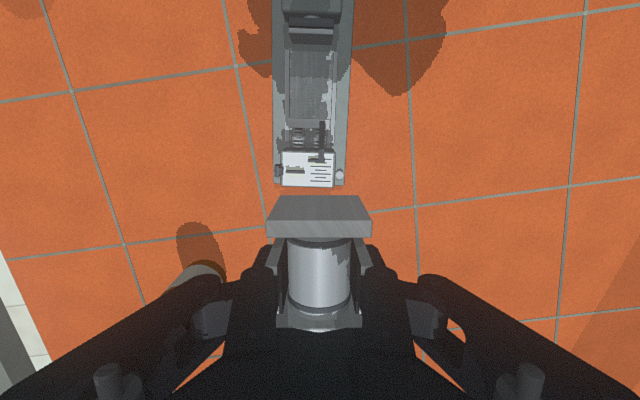

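Wrist view: cartridge held squarely; clamp runs up the image, columns 273–353, with the white scale at (308,168), backstop near row 125, and jaw near row 30.

Run:
```python
import cv2
im=cv2.imread("pics/w2.png")[0:195,260:366]
im=cv2.convertScaleAbs(im,alpha=1.3)
a=cv2.resize(im[:100],None,fx=6,fy=6,interpolation=cv2.INTER_CUBIC)[:, :]
b=cv2.resize(im[100:195],None,fx=6,fy=6,interpolation=cv2.INTER_CUBIC)
o=cv2.resize(im,None,fx=3.0,fy=3.0,interpolation=cv2.INTER_CUBIC)
c=cv2.resize(im[112:192],None,fx=4.5,fy=4.5,interpolation=cv2.INTER_CUBIC)
import numpy as np
H=585;p=np.zeros((H,477,3),np.uint8);p[:c.shape[0]]=c
cv2.imwrite("pics/w2c.png",np.hstack([o[:H],p]))
```

```text
(no output)
```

View pics/w2c.png

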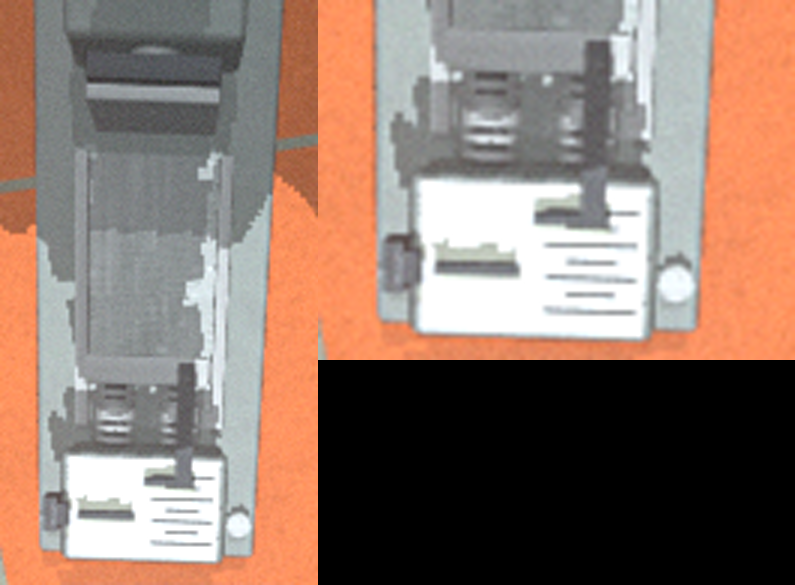

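Crop: backstop top strip spans rows ≈119–126 (its face is the upper edge), the pointer's cross bar is at (382,159)/tip (379,159), the mark's tooth is at row ≈171 with its tip at column ≈375, and the jaw's top edge is at row ≈33. The column figures are in crop terms and are recomputed next.

Run:
```python
from h import *
z=np.load("w2.npz");im=z["im"];C=(z["K"],z["e"],z["M"])
hsv=cv2.cvtColor(im,cv2.COLOR_RGB2HSV); org=hsv[:,:,1]>90
L=[];Rr=[]
for v in range(15,180):
    row=org[v]; c=310
    l=c
    while not row[l-1:l+1].all() and l>240:l-=1
    q=c
    while not row[q:q+2].all() and q<380:q+=1
    L.append((l+.5,v));Rr.append((q-.5,v))
def fit(P):
    w=np.array([onz(C,p,.008)[:2] for p in P])
    for _ in range(5):
        vx,vy,x,y=cv2.fitLine(w.astype(np.float32),cv2.DIST_HUBER,0,.0005,.0005).ravel()
        d=np.abs((w-[x,y])@[-vy,vx]); k=d<max(.0012,np.median(d)*2); w=w[k]
    s=np.sign(vy);return np.array([x,y]),np.array([vx,vy])*s,len(w)
a,b=fit(L),fit(Rr);print(a,b,np.degrees([np.arctan2(t[1][1],t[1][0]) for t in (a,b)]))
g=cv2.cvtColor(im,cv2.COLOR_RGB2GRAY).astype(float)
print("bs",[(v,int(g[v,292:314].mean())) for v in range(108,134)])
print("jaw",[(v,int(g[v,292:328].mean())) for v in range(18,50)])
d=a[1]+b[1];d/=np.linalg.norm(d);n=np.array([-d[1],d[0]])
cl=(a[0]+b[0])/2  # any pt; lateral mid
lat=(a[0]@n+b[0]@n)/2
print("width",(a[0]-b[0])@n,"yaw",np.degrees(np.arctan2(d[1],d[0])),"lat",lat,"d",d)
for nm,v,zz in (("backstop",118.7,.054),("jaw",33,.054)):
    p=onz(C,(303,v),zz)[:2]; print(nm,p,p@d, "mid pt",d*(p@d)+n*lat)
p=onz(C,(303,118.7),.054)[:2]
seat=d*(p@d-.0335)+n*lat; print("seat",seat,"knob",seat-.0965*d)
for nm,q in (("lipL",(290,80)),("lipR",(331.7,80))): print(nm,onz(C,q,.016)[:2]@n-lat)
s=r.state();T=R.from_euler("xyz",s["tcp_rot"]).as_matrix()
# held cartridge flange front top edge
print("tcp",s["position"],T[:,1],T[:,2])
S,D=cal("scene"),cal("side")
k=np.r_[seat-.0965*d,.085];print(proj(S,k),proj(D,k))
```

```text
(array([0.5662, 0.1634], dtype=float32), array([0.1706, 0.9853], dtype=float32), 161) (array([0.4736, 0.1552], dtype=float32), array([0.1697, 0.9855], dtype=float32), 161) [80.1745 80.2287]
bs [(108, 111), (109, 112), (110, 112), (111, 111), (112, 111), (113, 110), (114, 111), (115, 110), (116, 111), (117, 111), (118, 107), (119, 124), (120, 124), (121, 121), (122, 119), (123, 118), (124, 119), (125, 120), (126, 119), (127, 113), (128, 88), (129, 94), (130, 100), (131, 93), (132, 85), (133, 94)]
jaw [(18, 67), (19, 67), (20, 68), (21, 68), (22, 68), (23, 66), (24, 66), (25, 64), (26, 51), (27, 49), (28, 83), (29, 122), (30, 121), (31, 119), (32, 115), (33, 93), (34, 67), (35, 64), (36, 66), (37, 66), (38, 67), (39, 65), (40, 66), (41, 66), (42, 65), (43, 65), (44, 75), (45, 85), (46, 85), (47, 85), (48, 85), (49, 85)]
width -0.089922406 yaw 80.20159 lat -0.48518592 d [0.1702 0.9854]
backstop [0.5274 0.1696] 0.2568440833549354 mid pt [0.5218 0.1705]
jaw [0.5153 0.0907] 0.17703295747715841 mid pt [0.5082 0.0919]
seat [0.5161 0.1375] knob [0.4997 0.0424]
lipL -0.023134580087362244
lipR 0.023956298884542926
tcp [0.5215 0.2429 0.2978] [-0.9904  0.138  -0.    ] [ 0.138   0.9904 -0.    ]
[345.4246 161.014 ] [376.7592 208.7351]
```

Call:
{"name": "jog_arm", "arguments": {
  "targets": [
    {"fingers": 0.2, "dp": [-0.003, -0.06, -0.03], "twist": -0.14},
    {"fingers": 0.2, "dp": [-0.005, -0.1, -0.06], "twist": -0.14},
    {"fingers": 0.2, "dp": [-0.005, -0.1, -0.08], "twist": 0},
    {"fingers": 0.2, "dp": [-0.005, -0.065, -0.1], "twist": 0},
    {"fingers": 0.2, "dp": [0, -0.026, -0.1], "twist": 0},
    {"fingers": 0.2, "dp": [0, 0, -0.07], "twist": 0},
    {"fingers": 0.2, "dp": [0, 0, -0.03], "twist": 0},
    {"fingers": 0.2, "dp": [0, 0, 0], "twist": 0},
    {"fingers": 0.2, "dp": [0, 0, 0], "twist": 0},
    {"fingers": 0.2, "dp": [0, 0, 0], "twist": 0}
  ]
}}

```text
clock: 5.45
position: [0.5173, 0.1391, 0.1585]
tcp_rot: [-1.045, 1.567, 0.355]
wrist_force: [0.7, 0.2, -2.5]
gripper_width: 0.36
```

Run:
```python
from h import *
st();C=cal("wrist");im=r.read_camera("wrist")
cv2.imwrite("pics/w3.png",im[:,:,::-1]);np.savez("w3.npz",im=im,K=C[0],e=C[1],M=C[2])
```

```text
t 5.45 p [0.5173 0.1391 0.1585] yaw_y 170.23093345773455 j [ 0.5555  0.3158 -0.1929  0.0008 -1.0586 -0.7264] w 0.36017419980194787 f [ 0.6713  0.1695 -2.4955]
```

View pics/w3.png

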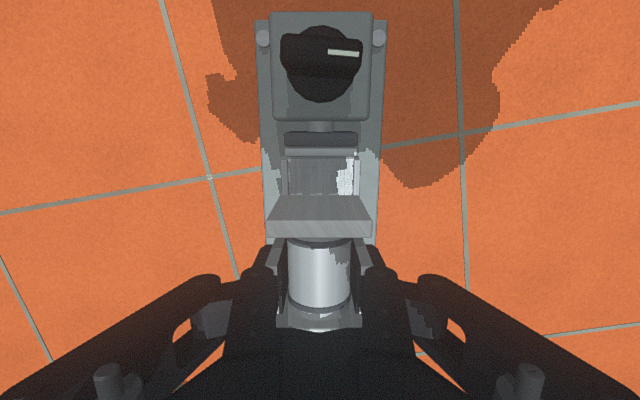

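Wrist view: knob bar centred about (321,50), its long axis nearly across the image; jaw plate at columns 284–357; the held cartridge's flange at columns 266–372, with the bed visible behind it.

Run:
```python
from h import *
z=np.load("w3.npz");im=z["im"];C=(z["K"],z["e"],z["M"])
d=np.array([.1702,.9854]);n=np.array([-d[1],d[0]]);lat=-.48519
org=cv2.cvtColor(im,cv2.COLOR_RGB2HSV)[:,:,1]>90
for v in (40,80,120,160,180):
    row=org[v];l=320
    while not row[l-1:l+1].all():l-=1
    q=320
    while not row[q:q+2].all():q+=1
    a,b=onz(C,(l+.5,v),.008)[:2],onz(C,(q-.5,v),.008)[:2]
    print(v,l,q,"w",(b-a)@n,"mid-lat mm",1e3*((a+b)@n/2-lat))
g=cv2.cvtColor(im,cv2.COLOR_RGB2GRAY).astype(int)
print(g[228,255:285],g[228,355:385]);print("tcp", 1e3*(np.array([.5173,.1391])@n-lat), 1e3*((np.array([.5173,.1391])-[.5161,.1375])@d))
for q in ((266,228),(372,228)): print(1e3*(onz(C,q,.112)[:2]@n-lat))
# knob bar top mask (z=.085)
print("knob pred",proj(C,[.4997,.0424,.085]))
for q in ((328,51),(359,53.5)): print(onz(C,q,.085))
```

```text
40 254 387 w 0.0901313791209773 mid-lat mm 0.0027729094865258652
80 256 385 w 0.09037453697538247 mid-lat mm 0.050689270256476515
120 258 382 w 0.08990487596158368 mid-lat mm -0.26299464192125477
160 260 380 w 0.09015752440115436 mid-lat mm -0.22128338490962074
180 261 379 w 0.09029089699466573 mid-lat mm -0.19926426788702267
[147 145 145 149 143 145 145 143 146 130 123 140 150 152 145 149 146 143
 142 142 144 140 147 141 145 144 142 143 141 143] [150 153 153 147 148 149 152 150 156 156 149 153 151 150 147 146 134 134
 156 160 137 122 142 144 144 142 147 148 149 149]
tcp -0.8826000000000667 1.780879999999987
-23.238253686652442
21.709368875018342
knob pred [320.8793  51.8074]
[0.4965 0.0426 0.085 ]
[0.483 0.046 0.085]
```

Call:
{"name": "jog_arm", "arguments": {
  "targets": [
    {"fingers": 0.2, "dp": [-0.004, -0.005, -0.05], "twist": 0},
    {"fingers": 0.2, "dp": [0, 0, -0.06], "twist": 0},
    {"fingers": 0.2, "dp": [0, 0, -0.05], "twist": 0},
    {"fingers": 0.2, "dp": [0, 0, -0.025], "twist": 0},
    {"fingers": 0.2, "dp": [0, 0, -0.005], "twist": 0},
    {"fingers": 0.2, "dp": [0, 0, 0], "twist": 0},
    {"fingers": 0.2, "dp": [0, 0, 0], "twist": 0}
  ]
}}

```text
clock: 6.08
position: [0.5158, 0.1376, 0.1008]
tcp_rot: [-1.057, 1.569, 0.344]
wrist_force: [0.1, 0.4, -2.7]
gripper_width: 0.358
```

Call:
{"name": "jog_arm", "arguments": {
  "targets": [
    {"fingers": 0.2, "dp": [0, 0, -0.005], "twist": 0},
    {"fingers": 0.2, "dp": [0, 0, -0.004], "twist": 0},
    {"fingers": 0.2, "dp": [0, 0, -0.003], "twist": 0},
    {"fingers": 0.2, "dp": [0, 0, 0], "twist": 0},
    {"fingers": 0.2, "dp": [0, 0, 0], "twist": 0}
  ]
}}

```text
clock: 6.5
position: [0.5153, 0.1373, 0.0969]
tcp_rot: [-1.027, 1.569, 0.373]
wrist_force: [-2.5, 0.8, 4.1]
gripper_width: 0.358
```

Call:
{"name": "jog_arm", "arguments": {
  "targets": [
    {"fingers": 0.45, "dp": [0, 0, 0], "twist": 0},
    {"fingers": 0.6, "dp": [0, 0, 0], "twist": 0},
    {"fingers": 0.7, "dp": [0, 0, 0], "twist": 0},
    {"fingers": 0.7, "dp": [0, 0, 0], "twist": 0},
    {"fingers": 0.7, "dp": [0, 0, 0.03], "twist": 0},
    {"fingers": 0.7, "dp": [0, 0, 0.06], "twist": 0},
    {"fingers": 0.7, "dp": [0, 0, 0.09], "twist": 0},
    {"fingers": 0.7, "dp": [-0.006, -0.03, 0.07], "twist": 0},
    {"fingers": 0.7, "dp": [0, 0, 0.02], "twist": 0},
    {"fingers": 0.7, "dp": [0, 0, 0], "twist": 0},
    {"fingers": 0.7, "dp": [0, 0, 0], "twist": 0}
  ]
}}

```text
clock: 7.42
position: [0.513, 0.1282, 0.177]
tcp_rot: [-0.124, 1.57, 1.275]
wrist_force: [0.3, -0.2, -0.7]
gripper_width: 0.701
```

Run:
```python
from h import *
st();C=cal("wrist");im=r.read_camera("wrist")
cv2.imwrite("pics/w4.png",im[:,:,::-1]);np.savez("w4.npz",im=im,K=C[0],e=C[1],M=C[2])
print("seat px",proj(C,[.5161,.1375,.05]),"knob",proj(C,[.4997,.0424,.085]))
```

```text
t 7.42 p [0.513  0.1282 0.177 ] yaw_y 170.18131421390606 j [ 0.5409  0.2882 -0.18   -0.0005 -1.1022 -0.7121] w 0.7008180620909346 f [ 0.2949 -0.2065 -0.7442]
seat px [316.4447 233.6022] knob [315.4135  84.8502]
```

View pics/w4.png

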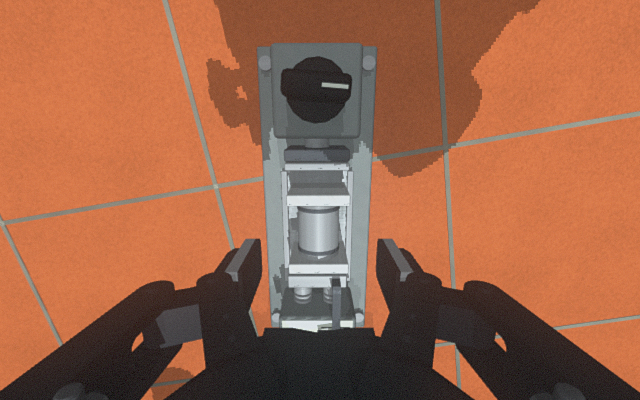

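Wrist view: the cartridge lies level in the bed between the lips, barrel at (319,230); knob bar is at (317,84), its index line running (320,85)–(349,87).

```bash
cat >> h.py <<'E'
d=np.array([.1702,.9854]);n=np.array([-d[1],d[0]])
def knob(im,C,z=.085,kp=(.4997,.0424)):
    g=cv2.cvtColor(im,cv2.COLOR_RGB2GRAY).astype(int);c=proj(C,[*kp,z]).astype(int)
    x0,y0=c-30;sub=g[max(y0,0):c[1]+30,x0:c[0]+30]
    m=(sub>140).astype(np.uint8);nn,l,s,ce=cv2.connectedComponentsWithStats(m)
    k=[i for i in range(1,nn) if 15<s[i,4]<250]
    k=min(k,key=lambda i:np.linalg.norm(ce[i]+[x0,max(y0,0)]-c))
    w=np.array([onz(C,p+np.array([x0,max(y0,0)]),z)[:2] for p in np.argwhere(l==k)[:,::-1]])
    rc=cv2.minAreaRect((w*1000).astype(np.float32));u=np.linalg.svd(w-w.mean(0))[2][0]
    u*=np.sign(u@(w.mean(0)-kp));return w.mean(0),rc[1],np.degrees(np.arctan2(u[1],u[0]))
E
python3 - <<'E'
from h import *
for f in ("w3","w4"):
    z=np.load(f+".npz");im=z["im"];C=(z["K"],z["e"],z["M"]);print(knob(im,C))
g=cv2.cvtColor(im,cv2.COLOR_RGB2GRAY).astype(int)
# cartridge flange rows and jaw/backstop along columns 300..340
print([(v,int(g[v,295:340].mean())) for v in range(145,300,1)][15:145:1])
E
```

```text
(array([0.4919, 0.0439]), (1.8867850303649902, 9.58792495727539), np.float64(165.45760787065004))
(array([0.4908, 0.0441]), (1.6924076080322266, 11.576817512512207), np.float64(165.73116362973946))
[(160, 93), (161, 77), (162, 85), (163, 120), (164, 171), (165, 194), (166, 197), (167, 197), (168, 195), (169, 196), (170, 131), (171, 105), (172, 107), (173, 108), (174, 109), (175, 107), (176, 108), (177, 108), (178, 110), (179, 108), (180, 108), (181, 108), (182, 105), (183, 96), (184, 96), (185, 96), (186, 96), (187, 98), (188, 111), (189, 111), (190, 112), (191, 112), (192, 111), (193, 108), (194, 115), (195, 163), (196, 221), (197, 227), (198, 225), (199, 225), (200, 225), (201, 225), (202, 225), (203, 225), (204, 224), (205, 219), (206, 144), (207, 141), (208, 133), (209, 112), (210, 104), (211, 111), (212, 121), (213, 144), (214, 167), (215, 166), (216, 166), (217, 164), (218, 162), (219, 162), (220, 162), (221, 161), (222, 161), (223, 161), (224, 161), (225, 160), (226, 160), (227, 161), (228, 160), (229, 161), (230, 161), (231, 161), (232, 162), (233, 162), (234, 162), (235, 161), (236, 162), (237, 162), (238, 162), (239, 162), (240, 162), (241, 160), (242, 160), (243, 159), (244, 159), (245, 158), (246, 156), (247, 155), (248, 152), (249, 148), (250, 140), (251, 123), (252, 102), (253, 102), (254, 108), (255, 120), (256, 133), (257, 129), (258, 122), (259, 117), (260, 114), (261, 111), (262, 109), (263, 116), (264, 172), (265, 226), (266, 228), (267, 226), (268, 225), (269, 225), (270, 225), (271, 226), (272, 220), (273, 182), (274, 95), (275, 103), (276, 158), (277, 199), (278, 188), (279, 179), (280, 177), (281, 176), (282, 174), (283, 176), (284, 178), (285, 177), (286, 176), (287, 146), (288, 123), (289, 122)]
```

Call:
{"name": "jog_arm", "arguments": {
  "targets": [
    {"fingers": 0.5, "dp": [-0.004, -0.026, 0], "twist": 0.955},
    {"fingers": 0.5, "dp": [-0.004, -0.026, 0], "twist": 0.955},
    {"fingers": 0.5, "dp": [-0.004, -0.026, 0], "twist": 0.955},
    {"fingers": 0.5, "dp": [-0.004, -0.026, 0], "twist": 0.955},
    {"fingers": 0.5, "dp": [-0.004, -0.026, 0], "twist": 0.955},
    {"fingers": 0.5, "dp": [-0.004, -0.026, 0], "twist": 0.955},
    {"fingers": 0.5, "dp": [-0.004, -0.026, 0], "twist": 0.955},
    {"fingers": 0.5, "dp": [-0.004, -0.026, 0], "twist": 0.955},
    {"fingers": 0.5, "dp": [-0.004, -0.026, 0], "twist": 0.955},
    {"fingers": 0.5, "dp": [-0.004, -0.026, 0], "twist": 0.955},
    {"fingers": 0.5, "dp": [-0.004, -0.026, 0], "twist": 0.955},
    {"fingers": 0.5, "dp": [0, 0, 0], "twist": 0.955},
    {"fingers": 0.5, "dp": [0, 0, 0], "twist": 0.955},
    {"fingers": 0.5, "dp": [0, 0, 0], "twist": 0},
    {"fingers": 0.5, "dp": [0, 0, 0], "twist": 0}
  ]
}}

```text
clock: 8.72
position: [0.4994, 0.0423, 0.1759]
tcp_rot: [0.54, 1.569, -2.857]
wrist_force: [-0.4, -0.5, 0.2]
gripper_width: 0.498
```

Run:
```python
from h import *
st()
```

```text
t 8.72 p [0.4994 0.0423 0.1759] yaw_y -104.63447333730642 j [ 0.3974  0.2402 -0.2496 -0.0003 -1.0833  0.9181] w 0.4978438532529166 f [-0.4165 -0.4672  0.2313]
```

Call:
{"name": "jog_arm", "arguments": {
  "targets": [
    {"fingers": 0.5, "dp": [0.001, 0, -0.05], "twist": 0},
    {"fingers": 0.5, "dp": [0, 0, -0.06], "twist": 0},
    {"fingers": 0.5, "dp": [0, 0, -0.037], "twist": 0},
    {"fingers": 0.5, "dp": [0, 0, 0], "twist": 0},
    {"fingers": 0, "dp": [0, 0, 0], "twist": 0},
    {"fingers": 0, "dp": [0, 0, 0], "twist": 0},
    {"fingers": 0, "dp": [0, 0, 0], "twist": 0},
    {"fingers": 0, "dp": [0, 0, 0], "twist": 0},
    {"fingers": 0, "dp": [0, 0, 0], "twist": 0}
  ],
  "squeeze": 80
}}

```text
clock: 9.47
position: [0.5008, 0.0427, 0.1339]
tcp_rot: [-2.489, 1.569, 0.401]
wrist_force: [-1.9, 1.7, 4.1]
gripper_width: 0.147
```

Call:
{"name": "jog_arm", "arguments": {
  "targets": [
    {"fingers": 0, "dp": [0, 0, 0], "twist": -0.4},
    {"fingers": 0, "dp": [0, 0, 0], "twist": -0.8},
    {"fingers": 0, "dp": [0, 0, 0], "twist": -0.8},
    {"fingers": 0, "dp": [0, 0, 0], "twist": -0.8},
    {"fingers": 0, "dp": [0, 0, 0], "twist": -0.8},
    {"fingers": 0, "dp": [0, 0, 0], "twist": -0.8},
    {"fingers": 0, "dp": [0, 0, 0], "twist": -0.8},
    {"fingers": 0, "dp": [0, 0, 0], "twist": -0.8},
    {"fingers": 0, "dp": [0, 0, 0], "twist": -0.8},
    {"fingers": 0, "dp": [0, 0, 0], "twist": -0.8},
    {"fingers": 0, "dp": [0, 0, 0], "twist": -0.8},
    {"fingers": 0, "dp": [0, 0, 0], "twist": -0.8},
    {"fingers": 0, "dp": [0, 0, 0], "twist": -0.8},
    {"fingers": 0, "dp": [0, 0, 0], "twist": -0.8},
    {"fingers": 0, "dp": [0, 0, 0], "twist": -0.8},
    {"fingers": 0, "dp": [0, 0, 0], "twist": -0.8},
    {"fingers": 0, "dp": [0, 0, 0], "twist": -0.8},
    {"fingers": 0, "dp": [0, 0, 0], "twist": -0.4},
    {"fingers": 0, "dp": [0, 0, 0], "twist": 0},
    {"fingers": 0, "dp": [0, 0, 0], "twist": 0}
  ]
}}

```text
clock: 11.13
position: [0.4998, 0.0422, 0.1339]
tcp_rot: [2.131, 1.571, -2.896]
wrist_force: [-4.3, 0.4, 8.3]
gripper_width: 0.147
```

Run:
```python
from h import *
s,T=st();print(s["moment"])
```

```text
t 11.13 p [0.4998 0.0422 0.1339] yaw_y 162.01440019540615 j [ 0.3971  0.2832 -0.3123 -0.     -0.9756 -0.711 ] w 0.14703040305838339 f [-4.3227  0.3913  8.2969]
[ 0.4357  1.6804 -0.1634]
```

Call:
{"name": "jog_arm", "arguments": {
  "targets": [
    {"fingers": 0, "dp": [0, 0, 0], "twist": -0.4},
    {"fingers": 0, "dp": [0, 0, 0], "twist": -0.8},
    {"fingers": 0, "dp": [0, 0, 0], "twist": -0.8},
    {"fingers": 0, "dp": [0, 0, 0], "twist": -0.8},
    {"fingers": 0, "dp": [0, 0, 0], "twist": -0.8},
    {"fingers": 0, "dp": [0, 0, 0], "twist": -0.8},
    {"fingers": 0, "dp": [0, 0, 0], "twist": -0.8},
    {"fingers": 0, "dp": [0, 0, 0], "twist": -0.8},
    {"fingers": 0, "dp": [0, 0, 0], "twist": -0.8},
    {"fingers": 0, "dp": [0, 0, 0], "twist": -0.8},
    {"fingers": 0, "dp": [0, 0, 0], "twist": -0.8},
    {"fingers": 0, "dp": [0, 0, 0], "twist": -0.8},
    {"fingers": 0, "dp": [0, 0, 0], "twist": -0.8},
    {"fingers": 0, "dp": [0, 0, 0], "twist": -0.8},
    {"fingers": 0, "dp": [0, 0, 0], "twist": -0.8},
    {"fingers": 0, "dp": [0, 0, 0], "twist": -0.8},
    {"fingers": 0, "dp": [0, 0, 0], "twist": -0.8},
    {"fingers": 0, "dp": [0, 0, 0], "twist": -0.8},
    {"fingers": 0, "dp": [0, 0, 0], "twist": 0},
    {"fingers": 0, "dp": [0, 0, 0], "twist": 0}
  ]
}}

```text
clock: 12.8
position: [0.4994, 0.0433, 0.1338]
tcp_rot: [2.31, 1.569, 1.887]
wrist_force: [-7.9, 6.7, 10.4]
gripper_width: 0.147
```

Run:
```python
from h import *
s,T=st();print(s["moment"])
```

```text
t 12.8 p [0.4994 0.0433 0.1338] yaw_y 65.72681316193564 j [ 0.3982  0.2828 -0.3119 -0.0026 -0.9759 -2.3912] w 0.1470748179818018 f [-7.8657  6.745  10.3674]
[ 2.2837  2.7162 -0.1416]
```

Call:
{"name": "jog_arm", "arguments": {
  "targets": [
    {"fingers": 0.5, "dp": [0, 0, 0], "twist": 0},
    {"fingers": 0.5, "dp": [0, 0, 0], "twist": 0},
    {"fingers": 0.5, "dp": [0, 0, 0.04], "twist": 0},
    {"fingers": 0.5, "dp": [0, 0, 0.09], "twist": 0},
    {"fingers": 0.5, "dp": [0, 0, 0.09], "twist": 0.95},
    {"fingers": 0.5, "dp": [0.009, 0.067, 0], "twist": 0.95},
    {"fingers": 0.5, "dp": [0.009, 0.067, 0], "twist": 0.95},
    {"fingers": 0.5, "dp": [0.009, 0.067, 0], "twist": 0.95},
    {"fingers": 0.5, "dp": [0.009, 0.067, 0], "twist": 0.95},
    {"fingers": 0.5, "dp": [0.009, 0.067, 0], "twist": 0.95},
    {"fingers": 0.5, "dp": [0.009, 0.067, 0], "twist": 0.95},
    {"fingers": 0.5, "dp": [0.009, 0.067, 0], "twist": 0.95},
    {"fingers": 0.5, "dp": [0.009, 0.067, 0], "twist": 0.95},
    {"fingers": 0.5, "dp": [0.009, 0.067, 0], "twist": 0.95},
    {"fingers": 0.5, "dp": [0.009, 0.067, 0], "twist": 0.95},
    {"fingers": 0.5, "dp": [0.009, 0.067, 0], "twist": 0.95},
    {"fingers": 0.5, "dp": [0, 0, 0], "twist": 0.95},
    {"fingers": 0.5, "dp": [0, 0, 0], "twist": 0.95},
    {"fingers": 0.5, "dp": [0, 0, 0], "twist": 0.95},
    {"fingers": 0.5, "dp": [0, 0, 0], "twist": 0.95}
  ]
}}

```text
clock: 14.47
position: [0.5301, 0.2633, 0.1986]
tcp_rot: [-3.092, 1.57, -1.685]
wrist_force: [-1.2, -0.1, 0.5]
gripper_width: 0.502
```

Call:
{"name": "jog_arm", "arguments": {
  "targets": [
    {"fingers": 0.5, "dp": [0, 0, 0], "twist": 0},
    {"fingers": 0.5, "dp": [0, 0, 0], "twist": 0},
    {"fingers": 0.5, "dp": [0, 0, 0], "twist": 0}
  ]
}}

```text
clock: 14.72
position: [0.53, 0.2632, 0.1988]
tcp_rot: [-2.797, 1.571, -1.399]
wrist_force: [0.1, 0.1, 0.4]
gripper_width: 0.5
```

Run:
```python
from h import *
st();C=cal("wrist");im=r.read_camera("wrist")
cv2.imwrite("pics/w5.png",im[:,:,::-1]);np.savez("w5.npz",im=im,K=C[0],e=C[1],M=C[2])
c=proj(C,[.525,.19,.06]).astype(int);print(c)
x0,y0=max(c[0]-80,0),max(c[1]-95,0)
cr=im[y0:y0+170,x0:x0+170,::-1];print(x0,y0)
cv2.imwrite("pics/w5c.png",cv2.resize(cr,None,fx=3.5,fy=3.5,interpolation=cv2.INTER_CUBIC))
```

```text
t 14.72 p [0.53   0.2632 0.1988] yaw_y 170.10313065857434 j [ 0.725   0.3871  0.0246  0.0002 -1.2085 -0.8978] w 0.5002890557197794 f [0.1296 0.0612 0.3842]
[307 115]
227 20
```

View pics/w5c.png

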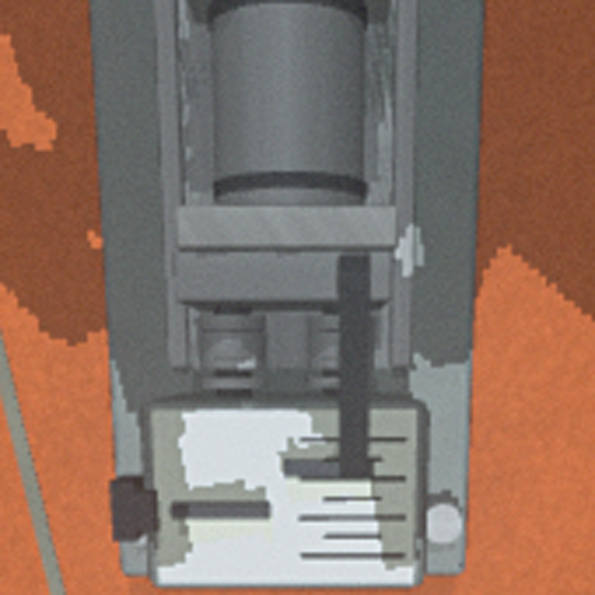

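Crop: pointer's cross bar at (315,153) and mark's tooth at (290,166) in image pixels. The cartridge's flange is against the backstop, and the pointer still falls short of the mark.

```bash
cat >> h.py <<'E'
def gap(im,C,pc,mc,zs=.064):
    """pointer/mark centroids of dark pixels in column windows (u0,u1,v0,v1)"""
    g=cv2.cvtColor(im,cv2.COLOR_RGB2GRAY).astype(float);o=[]
    for u0,u1,v0,v1 in (pc,mc):
        q=g[v0:v1,u0:u1];w=np.clip(115-q,0,60);vv,uu=np.mgrid[v0:v1,u0:u1]
        c=np.array([(uu*w).sum(),(vv*w).sum()])/w.sum();o.append(c)
    P,Q=[onz(C,c,zs)[:2] for c in o];print(o,"pointer",P,"mark",Q,"dy mm",1e3*(Q-P)@d,"dx",1e3*(Q-P)@n)
E
python3 - <<'E'
from h import *
z=np.load("w5.npz");im=z["im"];C=(z["K"],z["e"],z["M"])
g=cv2.cvtColor(im,cv2.COLOR_RGB2GRAY)
print("P",[(v,int(g[v,311:322].mean())) for v in range(143,166)]);print("M",[(v,int(g[v,280:300].mean())) for v in range(156,178)])
gap(im,C,(310,322,148,159),(280,300,160,172))
z=np.load("w2.npz");im=z["im"];C=(z["K"],z["e"],z["M"])
gap(im,C,(380-260+259,386-260+260,155,164),(358,374,168,176)) if 0 else gap(im,C,(309,319,154,164),(287,303,165,176))
E
```

```text
P [(143, 190), (144, 198), (145, 126), (146, 174), (147, 176), (148, 157), (149, 157), (150, 148), (151, 100), (152, 102), (153, 103), (154, 102), (155, 100), (156, 101), (157, 163), (158, 221), (159, 219), (160, 217), (161, 216), (162, 190), (163, 209), (164, 220), (165, 221)]
M [(156, 219), (157, 210), (158, 188), (159, 167), (160, 156), (161, 157), (162, 154), (163, 107), (164, 92), (165, 101), (166, 99), (167, 110), (168, 171), (169, 220), (170, 214), (171, 212), (172, 213), (173, 214), (174, 214), (175, 211), (176, 212), (177, 213)]
[array([316.396, 153.665]), array([288.8134, 164.789 ])] pointer [0.5234 0.2166] mark [0.5439 0.2209] dy mm 7.753749582742722 dx -19.51881802359085
[array([313.872 , 159.4253]), array([294.5587, 170.6391])] pointer [0.5219 0.2118] mark [0.5437 0.2207] dy mm 12.46738261576271 dx -20.04455371654016
```

Call:
{"name": "jog_arm", "arguments": {
  "targets": [
    {"fingers": 0.5, "dp": [-0.0112, -0.0818, 0], "twist": 0.916},
    {"fingers": 0.5, "dp": [-0.0112, -0.0818, 0], "twist": 0.916},
    {"fingers": 0.5, "dp": [-0.0112, -0.0818, 0], "twist": 0.916},
    {"fingers": 0.5, "dp": [-0.0112, -0.0818, 0], "twist": 0.916},
    {"fingers": 0.5, "dp": [-0.0112, -0.0818, 0], "twist": 0.916},
    {"fingers": 0.5, "dp": [-0.0112, -0.0818, 0], "twist": 0.916},
    {"fingers": 0.5, "dp": [-0.0112, -0.0818, 0], "twist": 0.916},
    {"fingers": 0.5, "dp": [-0.0112, -0.0818, -0.04], "twist": 0.916},
    {"fingers": 0.5, "dp": [-0.0112, -0.0818, -0.04], "twist": 0.916},
    {"fingers": 0.5, "dp": [0, 0, 0], "twist": 0.916},
    {"fingers": 0.5, "dp": [0, 0, 0], "twist": 0.916},
    {"fingers": 0.5, "dp": [0, 0, 0], "twist": 0.916},
    {"fingers": 0.5, "dp": [0, 0, 0], "twist": 0},
    {"fingers": 0.5, "dp": [0, 0, 0], "twist": 0},
    {"fingers": 0.5, "dp": [0, 0, 0], "twist": 0}
  ]
}}

```text
clock: 16.02
position: [0.4997, 0.0426, 0.1749]
tcp_rot: [-2.648, 1.571, 0.069]
wrist_force: [-0.2, 0.7, 0.9]
gripper_width: 0.501
```

Run:
```python
from h import *
st()
```

```text
t 16.02 p [0.4997 0.0426 0.1749] yaw_y -114.33596345188171 j [ 0.3981  0.2403 -0.2521  0.     -1.0783  0.748 ] w 0.5008371550956217 f [-0.1824  0.7168  0.8578]
```

Call:
{"name": "jog_arm", "arguments": {
  "targets": [
    {"fingers": 0.5, "dp": [0, 0, -0.05], "twist": 0},
    {"fingers": 0.5, "dp": [0, 0, -0.06], "twist": 0},
    {"fingers": 0.5, "dp": [0, 0, -0.03], "twist": 0},
    {"fingers": 0.5, "dp": [0, 0, 0], "twist": 0},
    {"fingers": 0, "dp": [0, 0, 0], "twist": 0},
    {"fingers": 0, "dp": [0, 0, 0], "twist": 0},
    {"fingers": 0, "dp": [0, 0, 0], "twist": 0},
    {"fingers": 0, "dp": [0, 0, 0], "twist": 0},
    {"fingers": 0, "dp": [0, 0, 0], "twist": 0}
  ]
}}

```text
clock: 16.77
position: [0.5004, 0.0428, 0.1341]
tcp_rot: [-2.431, 1.568, 0.289]
wrist_force: [-1.9, 1.0, 6.5]
gripper_width: 0.145
```

Run:
```python
from h import *
st()
```

```text
t 16.77 p [0.5004 0.0428 0.1341] yaw_y -114.12394781085885 j [ 0.398   0.2827 -0.3125  0.0003 -0.9733  0.7516] w 0.1454174323380686 f [-1.9294  0.9729  6.4554]
```

Call:
{"name": "jog_arm", "arguments": {
  "targets": [
    {"fingers": 0, "dp": [0, 0, 0], "twist": -0.6},
    {"fingers": 0, "dp": [0, 0, 0], "twist": -0.6},
    {"fingers": 0, "dp": [0, 0, 0], "twist": -0.6},
    {"fingers": 0, "dp": [0, 0, 0], "twist": -0.6},
    {"fingers": 0, "dp": [0, 0, 0], "twist": -0.6},
    {"fingers": 0, "dp": [0, 0, 0], "twist": -0.6},
    {"fingers": 0, "dp": [0, 0, 0], "twist": -0.6},
    {"fingers": 0, "dp": [0, 0, 0], "twist": -0.6},
    {"fingers": 0, "dp": [0, 0, 0], "twist": -0.6},
    {"fingers": 0, "dp": [0, 0, 0], "twist": -0.6},
    {"fingers": 0, "dp": [0, 0, 0], "twist": -0.6},
    {"fingers": 0, "dp": [0, 0, 0], "twist": -0.6},
    {"fingers": 0, "dp": [0, 0, 0], "twist": -0.6},
    {"fingers": 0, "dp": [0, 0, 0], "twist": -0.5},
    {"fingers": 0, "dp": [0, 0, 0], "twist": 0},
    {"fingers": 0, "dp": [0, 0, 0], "twist": 0}
  ]
}}

```text
clock: 18.1
position: [0.5, 0.0426, 0.134]
tcp_rot: [-1.675, 1.569, 0.05]
wrist_force: [-2.5, 0.0, 7.6]
gripper_width: 0.144
```

Run:
```python
from h import *
st()
```

```text
t 18.1 p [0.5    0.0426 0.134 ] yaw_y -171.18198216702953 j [ 0.398   0.2825 -0.3129  0.0006 -0.974  -0.2445] w 0.14407020177966506 f [-2.5069  0.0126  7.6014]
```

Call:
{"name": "jog_arm", "arguments": {
  "targets": [
    {"fingers": 0.5, "dp": [0, 0, 0], "twist": 0},
    {"fingers": 0.5, "dp": [0, 0, 0], "twist": 0},
    {"fingers": 0.5, "dp": [0, 0, 0.04], "twist": 0},
    {"fingers": 0.5, "dp": [0, 0, 0.097], "twist": 0},
    {"fingers": 0.5, "dp": [0.0113, 0.0807, 0], "twist": -0.3},
    {"fingers": 0.5, "dp": [0.0113, 0.0807, 0], "twist": -0.3},
    {"fingers": 0.5, "dp": [0.0113, 0.0807, 0], "twist": -0.3},
    {"fingers": 0.5, "dp": [0.0113, 0.0807, 0], "twist": -0.3},
    {"fingers": 0.5, "dp": [0.0113, 0.0807, 0], "twist": -0.3},
    {"fingers": 0.5, "dp": [0.0113, 0.0807, 0], "twist": -0.3},
    {"fingers": 0.5, "dp": [0.0113, 0.0807, 0], "twist": -0.3},
    {"fingers": 0.5, "dp": [0.0113, 0.0807, 0], "twist": -0.3},
    {"fingers": 0.5, "dp": [0.0113, 0.0807, 0], "twist": -0.3},
    {"fingers": 0.5, "dp": [0.0113, 0.0807, 0], "twist": 0},
    {"fingers": 0.5, "dp": [0, 0, 0], "twist": 0},
    {"fingers": 0.5, "dp": [0, 0, 0], "twist": 0},
    {"fingers": 0.5, "dp": [0, 0, 0], "twist": 0}
  ]
}}

```text
clock: 19.52
position: [0.5334, 0.2842, 0.1736]
tcp_rot: [2.466, 1.57, -2.417]
wrist_force: [-0.0, -0.9, -0.3]
gripper_width: 0.501
```

Run:
```python
from h import *
st();C=cal("wrist");im=r.read_camera("wrist")
np.savez("w6.npz",im=im,K=C[0],e=C[1],M=C[2]);print(C[1])
c=proj(C,[.534,.2185,.064]).astype(int)
x0,y0=max(c[0]-50,0),max(c[1]-60,0);print(c,x0,y0)
cv2.imwrite("pics/w6c.png",cv2.resize(im[y0:y0+100,x0:x0+100,::-1],None,fx=6,fy=6,interpolation=cv2.INTER_CUBIC))
```

```text
t 19.52 p [0.5334 0.2842 0.1736] yaw_y 170.2601665080403 j [ 0.7479  0.4289  0.0219 -0.     -1.1648 -0.9179] w 0.5010628830044882 f [-0.0318 -0.8685 -0.3418]
[0.5218 0.2176 0.2421]
[298 128] 248 68
```

View pics/w6c.png

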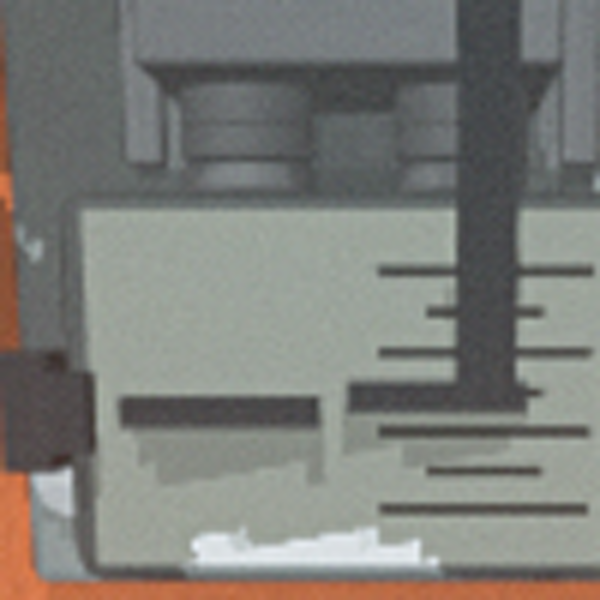

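Crop: the pointer bar is centred at y ≈396 and the mark's tooth at y ≈412 (6× crop), so about 2.7 px short of level.

Run:
```python
from h import *
z=np.load("w6.npz");im=z["im"];C=(z["K"],z["e"],z["M"])
gap(im,C,(307,323,128,140),(270,300,130,143))
g=cv2.cvtColor(im,cv2.COLOR_RGB2GRAY)
print([int(g[v,308:322].mean()) for v in range(126,144)],[int(g[v,270:300].mean()) for v in range(126,144)])
z=np.load("w5.npz");im=z["im"];C=(z["K"],z["e"],z["M"]);gap(im,C,(310,322,148,159),(280,300,160,172))
```

```text
[array([314.7587, 134.4707]), array([284.5179, 136.0832])] pointer [0.5251 0.2236] mark [0.5433 0.2215] dy mm 0.9603366202951722 dx -18.241081827450635
[99, 120, 162, 163, 159, 122, 76, 73, 75, 74, 95, 143, 137, 91, 94, 139, 143, 148] [159, 159, 159, 159, 159, 160, 162, 157, 85, 72, 75, 75, 80, 112, 140, 139, 138, 137]
[array([316.396, 153.665]), array([288.8134, 164.789 ])] pointer [0.5234 0.2166] mark [0.5439 0.2209] dy mm 7.753749582742722 dx -19.51881802359085
```

Call:
{"name": "jog_arm", "arguments": {
  "targets": [
    {"fingers": 0.5, "dp": [-0.0112, -0.0806, 0], "twist": 0.28},
    {"fingers": 0.5, "dp": [-0.0112, -0.0806, 0], "twist": 0.28},
    {"fingers": 0.5, "dp": [-0.0112, -0.0806, 0], "twist": 0.28},
    {"fingers": 0.5, "dp": [-0.0112, -0.0806, 0], "twist": 0.28},
    {"fingers": 0.5, "dp": [-0.0112, -0.0806, 0], "twist": 0.28},
    {"fingers": 0.5, "dp": [-0.0112, -0.0806, 0], "twist": 0.28},
    {"fingers": 0.5, "dp": [-0.0112, -0.0806, 0], "twist": 0.28},
    {"fingers": 0.5, "dp": [-0.0112, -0.0806, 0], "twist": 0.28},
    {"fingers": 0.5, "dp": [-0.0112, -0.0806, 0], "twist": 0.28},
    {"fingers": 0.5, "dp": [-0.0112, -0.0806, 0], "twist": 0.28},
    {"fingers": 0.5, "dp": [0, 0, 0], "twist": 0},
    {"fingers": 0.5, "dp": [0, 0, 0], "twist": 0},
    {"fingers": 0.5, "dp": [0, 0, -0.04], "twist": 0},
    {"fingers": 0.5, "dp": [0, 0, -0.06], "twist": 0},
    {"fingers": 0.5, "dp": [0, 0, -0.038], "twist": 0},
    {"fingers": 0.5, "dp": [0, 0, 0], "twist": 0}
  ]
}}

```text
clock: 20.9
position: [0.4985, 0.0427, 0.1304]
tcp_rot: [1.612, 1.566, -2.935]
wrist_force: [0.5, -0.2, -0.6]
gripper_width: 0.499
```

Run:
```python
from h import *
st()
```

```text
t 20.9 p [0.4985 0.0427 0.1304] yaw_y -170.5403202373894 j [ 0.3987  0.287  -0.3169 -0.001  -0.9712 -0.233 ] w 0.49861450690754083 f [ 0.4671 -0.2158 -0.5562]
```

Call:
{"name": "jog_arm", "arguments": {
  "targets": [
    {"fingers": 0, "dp": [0, 0, 0], "twist": 0},
    {"fingers": 0, "dp": [0, 0, 0], "twist": 0},
    {"fingers": 0, "dp": [0, 0, 0], "twist": 0},
    {"fingers": 0, "dp": [0, 0, 0], "twist": 0},
    {"fingers": 0, "dp": [0, 0, 0], "twist": 0}
  ]
}}

```text
clock: 21.32
position: [0.5001, 0.043, 0.1338]
tcp_rot: [-1.418, 1.57, 0.319]
wrist_force: [-3.6, 0.3, 6.3]
gripper_width: 0.145
```

Run:
```python
from h import *
s,T=st();print(s["moment"])
```

```text
t 21.32 p [0.5001 0.043  0.1338] yaw_y -170.47921961994393 j [ 0.3986  0.2832 -0.3125  0.0001 -0.974  -0.2325] w 0.14515643284603796 f [-3.5927  0.279   6.2522]
[0.2233 1.3496 0.001 ]
```

Call:
{"name": "jog_arm", "arguments": {
  "targets": [
    {"fingers": 0, "dp": [0, 0, 0], "twist": -0.48},
    {"fingers": 0, "dp": [0, 0, 0], "twist": -0.48},
    {"fingers": 0, "dp": [0, 0, 0], "twist": -0.48},
    {"fingers": 0, "dp": [0, 0, 0], "twist": -0.48},
    {"fingers": 0, "dp": [0, 0, 0], "twist": 0},
    {"fingers": 0, "dp": [0, 0, 0], "twist": 0}
  ]
}}

```text
clock: 21.82
position: [0.5001, 0.043, 0.1338]
tcp_rot: [-1.169, 1.57, 0.337]
wrist_force: [-3.4, -0.2, 5.8]
gripper_width: 0.147
```

Call:
{"name": "jog_arm", "arguments": {
  "targets": [
    {"fingers": 0.5, "dp": [0, 0, 0], "twist": 0},
    {"fingers": 0.5, "dp": [0, 0, 0], "twist": 0},
    {"fingers": 0.5, "dp": [0, 0, 0.04], "twist": 0},
    {"fingers": 0.5, "dp": [0, 0, 0.097], "twist": 0},
    {"fingers": 0.5, "dp": [0.0113, 0.0807, 0], "twist": -0.1},
    {"fingers": 0.5, "dp": [0.0113, 0.0807, 0], "twist": -0.1},
    {"fingers": 0.5, "dp": [0.0113, 0.0807, 0], "twist": -0.1},
    {"fingers": 0.5, "dp": [0.0113, 0.0807, 0], "twist": -0.1},
    {"fingers": 0.5, "dp": [0.0113, 0.0807, 0], "twist": -0.1},
    {"fingers": 0.5, "dp": [0.0113, 0.0807, 0], "twist": -0.1},
    {"fingers": 0.5, "dp": [0.0113, 0.0807, 0], "twist": -0.1},
    {"fingers": 0.5, "dp": [0.0113, 0.0807, 0], "twist": -0.1},
    {"fingers": 0.5, "dp": [0.0113, 0.0807, 0], "twist": -0.1},
    {"fingers": 0.5, "dp": [0.0113, 0.0807, 0], "twist": 0},
    {"fingers": 0.5, "dp": [0, 0, 0], "twist": 0},
    {"fingers": 0.5, "dp": [0, 0, 0], "twist": 0},
    {"fingers": 0.5, "dp": [0, 0, 0], "twist": 0}
  ]
}}

```text
clock: 23.23
position: [0.5338, 0.2847, 0.1735]
tcp_rot: [2.699, 1.57, -2.186]
wrist_force: [-0.4, -0.2, 0.1]
gripper_width: 0.501
```

Run:
```python
from h import *
st();C=cal("wrist");im=r.read_camera("wrist")
np.savez("w7.npz",im=im,K=C[0],e=C[1],M=C[2]);print(C[1])
c=proj(C,[.534,.2185,.064]).astype(int)
x0,y0=max(c[0]-50,0),max(c[1]-60,0);print(c,x0,y0)
cv2.imwrite("pics/w7c.png",cv2.resize(im[y0:y0+100,x0:x0+100,::-1],None,fx=6,fy=6,interpolation=cv2.INTER_CUBIC))
```

```text
t 23.23 p [0.5338 0.2847 0.1735] yaw_y 170.11889429760566 j [ 0.748   0.4297  0.0231  0.0001 -1.1645 -0.9205] w 0.5006088692300397 f [-0.4466 -0.197   0.0702]
[0.5221 0.2181 0.242 ]
[299 127] 249 67
```

View pics/w7c.png

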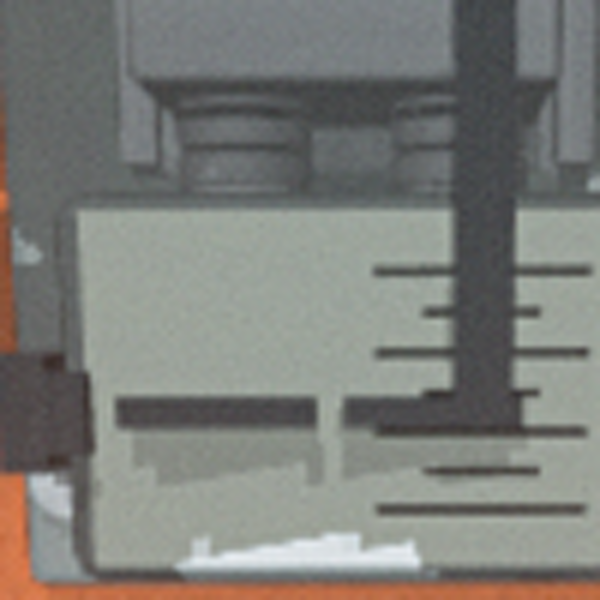

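Crop: pointer bar and mark tooth are now in line, both at y ≈397–428. I'll check this with subpixel edges, and check the bystanders and cartridge in the fixed cameras.

Run:
```python
from h import *
z=np.load("w7.npz");im=z["im"]
g=cv2.cvtColor(im,cv2.COLOR_RGB2GRAY).astype(float)
for nm,(a,b) in (("pointer",(308,311)),("mark",(272,298))):
    p=g[127:145,a:b].mean(1);f=np.gradient(p)
    i=f[:8].argmin();print(nm,"top edge",127+np.interp(-118,-p[4:9],np.arange(4,9)),np.round(p))
old={n:cv2.imread(f"pics/{n}0.png") for n in("scene","side")}
for n,c in (("scene",[(264,247),(466,250),(189,220),(213,183)]),("side",[(296,182),(264,272),(333,160),(369,166)])):
    new=r.read_camera(n)[:,:,::-1].astype(int)
    print(n,[round(np.abs(new[v-20:v+20,u-15:u+15]-old[n][v-20:v+20,u-15:u+15]).mean(),1) for u,v in c])
```

```text
pointer top edge 132.61748633879782 [161. 160. 159. 160. 163. 156.  95.  74.  75.  74.  85. 112. 140. 141.
 137. 139. 134. 139.]
mark top edge 132.62638036809815 [160. 159. 160. 160. 162. 157.  95.  73.  76.  75.  79. 109. 140. 139.
 138. 137. 138. 139.]
scene [np.float64(3.8), np.float64(2.8), np.float64(3.9), np.float64(7.1)]
side [np.float64(2.5), np.float64(3.7), np.float64(42.3), np.float64(38.2)]
```

```bash
python3 -c "
from h import *
r.job_done()"
```

```text
the job is handed in; nothing more can be done
```

The cartridge lies in the clamp's bed and the pointer stands level with the set mark. I handed the job in at about 23 s of the 64 s allowed.

- **Placing:** I gripped the cartridge by its barrel, set it between the lips with about 7 N of change in the wrist force, and let go. The picture taken after release shows it lying level.
- **Winding:** I wound the knob clockwise in three grasps: 3.31, 1.00 and about 0.23 rad. I checked the pointer with the wrist camera after each grasp.
- **Last check:** seen from almost straight above, the upper edges of pointer and mark agree to about 0.01 px (1.6 px per mm). The arm was clear of everything, with wrist force near zero.
- **Disagreement:** after the second grasp I expected the pointer to be about 1 mm short from the knob angle, but the edges in the picture showed about 1.6 mm. I went by the picture, and the third grasp closed the gap.
- **Bystanders:** the scene camera shows the beaker, amber bottle, short cartridge and blue part almost unchanged. In the side camera the areas around the short cartridge and the blue part differ strongly from the start. I put that down to the arm being in front of them and did not check it further. The scene camera agrees that they have not moved.

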